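Clear the pastry circle and set the tart tin

ROBOT

A 6-joint arm with a two-finger parallel gripper is mounted at the origin on the work surface. World frame = base frame: x ahead of the robot, y to its left, z up, the work surface at z = 0. Lengths are in mm, angles in rad, forces in N, time in s.
With the tool pointing down it reaches from about 350 to 975 mm from the base axis. Payload 7.1 kg.
Tool frame: the origin (TCP) lies midway between the tips of the shut fingers; the grasp point (between the pads) lies env.hold_point_z behind it (env.hold_point_z is the distance from the TCP to the grasp point, in mm); z points along the fingers, y is the line along which they close (so a half turn about z gives the same grasp; the last joint's range is limited). The gripper opens to 88 mm and grips with 3 to 60 N. Pads are 20 mm wide; open, the fingers measure 115 mm over their backs; the gripper's body (75 mm by 178 mm) begins 61 mm behind the grasp point.
Start: joints at [-1.307, 0.423, 1.63, -0, 1.089, -0.019], TCP at [174.422, -600.151, 222.675] pointing down, gripper open.
Joint ranges: [-3, 3], [-0.9, 2.11], [0.09, 2.58], [-1.31, 4.45], [0.11, 2.69], [-2.54, 2.54]. Speed limits (rad/s): [2.39, 2.39, 3.01, 3.14, 3.14, 3.14].

INTERFACE

Orientations are given as a unit quaternion [x, y, z, w].
In Python, from station import env gives the robot as it stands. Calls block until the motion is done:
- env.reach(position, orientation): joint-space move of the TCP to a pose.
- env.move_l(position, rot=None, rate=150, f_stop=None): straight line of the TCP; rot=None keeps the orientation; rate is the mean speed in mm/s. With f_stop (N) it stops when the force on the tool has changed by that much, and returns True; else False.
- env.move_joints(angles): joint-space move.
- env.set_gripper(opening): finger opening in mm; the grip force is fixed at half the most; returns when the fingers have stopped.
- env.hold(seconds).
- env.ik(position, orientation): joint angles nearest the present ones, or None.
- env.read_state(): the state.
- env.camera(name): name is "scene" or "side" or "wrist"; returns the picture (400x640x3 uint8, blue, green, red); there is no depth.
- env.camera_params(name): a dict with "fx", "fy", "cx", "cy" (pixels), "dist" ([k1, k2, p1, p2, k3] as OpenCV has them; the pictures are not rectified), "pose" (4x4, takes a point from camera to world coordinates); the wrist camera has in their place "tool_from_camera" (4x4, takes a point from camera to tool coordinates, whose origin is the TCP and whose axes are the flange's). Camera axes: x right, y up, looking along -z (the intrinsics and any distortion apply to the point x, -y, -z); pixel columns grow to the right and rows downward; lengths in mm; the calibration is good to about 2 mm. A picture is of the moment at which its call begins: read the wrist's pose just before it. camera_params takes no time and is no camera call.
A pose or a line that the arm cannot do raises env.IKError and nothing moves.
- env.sign_off(): hands the job in; it is judged then, once.
Trained networks look in the newest picture that a camera, given by its name, has taken for a name from the list of things; names that differ only in an ending like _2 or _b are one class to them, and where a whole thing is asked for, a point or a joint stands for the part that bears it (a point fixed in the world has none). Each returns a list of dicts, best first, with "confidence" (0 to 1); they miss things now and then, are a little off and sometimes report something else, mostly with a low value. They report only what shows in the picture. A call takes as long as a camera call.
- env.boxes_of(camera, thing): "xy" ([column, row] in pixels, amid what is visible of it).
- env.trace(camera, thing): "mask" (400x640 bool, what is visible of it) and "xy" ([column, row] in pixels, amid what is visible of it).
- env.pinpoint(camera, thing): "xy" ([column, row] in pixels: a listed point, or the origin of a listed thing).
The state is a dict: "time_s": time; "qpos": joint angles; "dq": joint speeds; "tau": joint torques, N m; "tool_pos": TCP position; "orientation": TCP orientation; "force": force on the tool from outside, world axes, zero at the start; "wrist_torque": the same for the moment, N m; "width": finger opening in mm; "grip_force": force on a finger pad.
Only numpy, scipy, OpenCV 4.12 (cv2) and the standard library are available. Lean on these libraries where they do the work, as an engineer would, in place of code of your own. Each camera call takes 0.05 s, during which the arm holds its last target. There are 200 camera calls.

TASK

Get the pastry mat ready for lining the tart tin. Without lifting it, roll the rolling pin off the printed circle across the mat and let it come to rest on the dark red band, its barrel covering the band, in line with it and midway along it. Then slide the tart tin, flat on the counter, into the printed circle so that it sits centred inside the outer ring; leave everything else where it stands.

Things in the scene. Friction and masses are not known exactly. Their poses are not given: they have to be found in the camera images.
- mat: Pastry mat, fixed flat on the counter, pale grey-blue, 360 x 580 mm, 1 mm thick, only printed (it offers no step; the counter is at z = 0). Origin at its centre on the counter, x across its 360 mm depth, y along its 580 mm width, z up. Dark grey ruler ticks along its long edges.
- band (a point): Centre of the dark red band printed at the +y end of the mat, at mat (0, +235) mm. The band is 60 mm wide (along y) and 335 mm long (along x, the direction in which the pin must lie). Axes as the mat's.
- circle (a point): Centre of the printed concentric circles, at mat (0, -90) mm, on the counter. The thick outer ring is 228 mm in outer diameter and 5 mm broad. Axes as the mat's.
- pin: Wooden rolling pin lying across the circle. Barrel 60 mm in diameter, 190 mm long; with a fixed 24 mm thick handle at each end 330 mm in all. Origin on its axis at mid-length, 30 mm above the counter; x along the axis, y and z turn as it rolls. 0.6 kg. It coasts about 10 mm from 0.1 m/s and rolls square to its axis even if pushed off-centre; turning it flat takes a twist of 0.2 N m.
- tin: Empty round tart tin, dark grey steel with a fluted side and a bright rim, open at the top: 200 mm over the rim, 30 mm high, wall 3 mm, inner radius 87 mm at the floor and 93 mm at the rim, floor 4 mm thick. Stands on the counter to the right of the mat. Origin at the centre of its underside. About 0.3 kg, it slides.
- jar: Bystander: lidded glass storage jar, 84 mm across, 130 mm high, standing past the band. Origin at its foot.
- mill: Bystander: dark wooden pepper mill, 56 mm across, 184 mm high, standing past the band. Origin at its foot.
- ramekin: Bystander: white ceramic ramekin, 90 mm across, 50 mm high, beyond the mat's far edge. Origin at its foot.
- cutter: Bystander: copper ring cutter, 72 mm across, 35 mm high, in front of the mat's near edge. Origin at its foot.
- scraper: Bystander: bench scraper lying flat in front of the mat's near edge, steel blade 105 x 150 mm with a black round grip, 24 mm high. Origin under its blade.
- spice: Bystander: amber spice jar with red cap, 48 mm across, 100 mm high, beyond the mat. Origin at its foot.
- spatula: Bystander: spatula, 240 mm long, lying along the mat's far edge. Origin at its underside, between handle and blade.

How it is judged (in metres and radians):
On the way, in this order (a step that is already met when the one before it is completed fails the run):
1. the pin has rolled half a turn on the counter (angle between pin's own z axis and vertical above 2.4 rad and height (world z) of pin below 0.035 m), for 0.02 s.
2. the pin has rolled a whole turn (angle between pin's own z axis and vertical below 0.7 rad and height (world z) of pin below 0.035 m), for 0.02 s.
3. the pin is let go and at rest on the red band (y of pin in the frame of band between -0.016 and 0.016 m and x of pin in the frame of band between -0.05 and 0.05 m and angle between the x axis of pin and the x axis of band, either way round below 0.1 rad and height (world z) of pin below 0.035 m and linear speed of pin below 0.01 m/s and contact force between pin and the fingers below 0.05 N), for 0.3 s.
4. the tart tin is in the circle, the pin still on the band (all of step 3 and horizontal distance between tin and circle below 0.012 m and height (world z) of tin below 0.004 m and angle between tin's own z axis and vertical below 0.05 rad and linear speed of tin below 0.01 m/s and contact force between tin and the fingers below 0.05 N), for 0.3 s.
At the end, for the whole second after the job is handed in: The pin lies at rest and untouched on the counter, its middle within 16 mm of the band's mid-line and 50 mm of its middle lengthways, its axis within 0.1 rad of the band's; the tin stands flat, at rest and untouched, its centre within 12 mm of the circle's centre (all of step 4).
It fails at once if the rolling pin is lifted more than 15 mm (height (world z) of pin above 0.045 m).
It fails at once if the tart tin is lifted more than 10 mm or tipped (height (world z) of tin above 0.01 m or angle between tin's own z axis and vertical above 0.15 rad).
It fails at once if a bystander is moved more than 20 mm (distance of any of jar, mill, ramekin, cutter, scraper, spice, spatula from where it was at the start of the episode above 0.02 m).
It also fails if it takes over 67 s, if anything falls off the work surface, if the arm or the gripper's body presses on something with over 40 N, if the wrist force passes 120 N, or if a joint passes its speed limit or range.

## Working session

There is one attempt and no reset: what is moved stays moved. The work goes in short steps, each a Python script; the robot and the scene stay as the last script left them, time stands still between calls to the robot, and variables do not carry over. Pictures are saved under pics/ and viewed, at most 10 in all, crops included, and the job is handed in when it is done.

```bash
ls; mkdir -p pics
cat > h.py <<'E'
import numpy as np, cv2
from station import env
from scipy.spatial.transform import Rotation as R
def ray(cam,px,z,p=None):
    p=p or env.camera_params(cam)
    K=np.array([[p['fx'],0,p['cx']],[0,p['fy'],p['cy']],[0,0,1]],float)
    u=cv2.undistortPoints(np.array(px,float).reshape(-1,1,2),K,np.array(p['dist'],float)).reshape(-1,2)
    T=np.array(p['pose'])
    d=np.c_[u[:,0],-u[:,1],-np.ones(len(u))]@T[:3,:3].T
    o=T[:3,3]
    return o+d*((z-o[2])/d[:,2])[:,None]
E
python3 - <<'E'
from h import *
for c in ("scene","side"):
    im=env.camera(c); cv2.imwrite(f'pics/{c}0.png',im)
    print(c,np.round(env.camera_params(c)['pose'],2).tolist())
    for t,z in (("pin",30),("tin",0),("band",1),("circle",1),("mat",0),("jar",0),("mill",0),("ramekin",0),("cutter",0),("scraper",0),("spice",0),("spatula",0)):
        r=env.pinpoint(c,t)
        for d in r[:2]: print(t,np.round(d['xy'],1),round(d['confidence'],2),np.round(ray(c,d['xy'],z)[0],1))
s=env.read_state();print(s['time_s'],s['orientation'],env.hold_point_z)
E
```

```text
pics
station.py
scene [[-0.71, -0.51, 0.48, 1020.69], [0.7, -0.52, 0.49, 519.77], [-0.0, 0.68, 0.73, 793.4], [0.0, 0.0, 0.0, 1.0]]
pin [215.5 246. ] 0.71 [808.8 -50.4  30. ]
pin [310.4 204.2] 0.68 [541.6  15.   30. ]
tin [244.4 135.2] 0.62 [ 460.4 -395.9    0. ]
band [380.2 272.8] 0.86 [560.1 278.4   1. ]
circle [296.8 196.1] 0.77 [529.3 -54.9   1. ]
mat [314.7 210.4] 0.88 [530.6  20.6   0. ]
jar [445.1 297.6] 0.61 [504.8 427.5   0. ]
mill [396.2 340.4] 0.94 [667.6 408.9   0. ]
ramekin [192.6 198.9] 0.78 [ 751.8 -260.6    0. ]
ramekin [241.7 133.8] 0.4 [ 462.2 -408.9    0. ]
cutter [316.4 145.4] 0.78 [ 323.7 -181.3    0. ]
scraper [415.3 207.7] 0.6 [320.9 213.8   0. ]
spice [212.9 243.7] 0.59 [801.1 -83.8   0. ]
spatula [267.7 300.8] 0.59 [803.7 142.7   0. ]
spatula [310. 203.] 0.19 [520.4  -9.    0. ]
side [[1.0, 0.04, -0.07, 460.12], [-0.08, 0.68, -0.73, -736.58], [0.02, 0.73, 0.68, 788.91], [0.0, 0.0, 0.0, 1.0]]
pin [321.1 216.8] 0.61 [ 5.416e+02 -4.000e-01  3.000e+01]
pin [235.2 284. ] 0.22 [ 313.9 -214.7   30. ]
tin [307.  361.8] 0.7 [ 477.8 -401.7    0. ]
band [318.5 169.1] 0.59 [555.3 258.9   1. ]
circle [316.3 240.1] 0.75 [523.3 -63.    1. ]
mat [315.  218.1] 0.82 [526.   24.4   0. ]
jar [305.1 140.9] 0.57 [518. 436.   0.]
mill [341.1 139.9] 0.75 [656.8 436.    0. ]
ramekin [408.8 300.3] 0.85 [ 735.9 -269.8    0. ]
ramekin [247.2 180.8] 0.75 [313.  210.4   0. ]
cutter [237.1 284.2] 0.76 [ 312.9 -194.9    0. ]
scraper [250.  178.3] 0.91 [321.5 223.    0. ]
spice [411.4 243.4] 0.9 [790.9 -91.3   0. ]
spice [410.  299.3] 0.42 [ 739.6 -267.3    0. ]
spatula [396.3 191.4] 0.58 [800.2 129.3   0. ]
1.3 [9.90019197e-01 1.40932569e-01 1.41123202e-05 7.91599492e-06] 18.700000000000003
```

View pics/scene0.png

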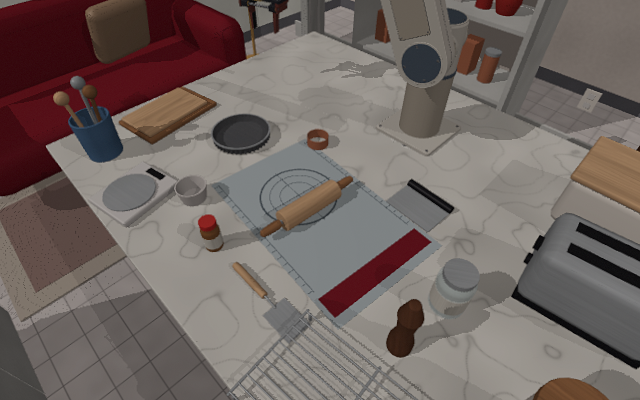

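View pics/side0.png

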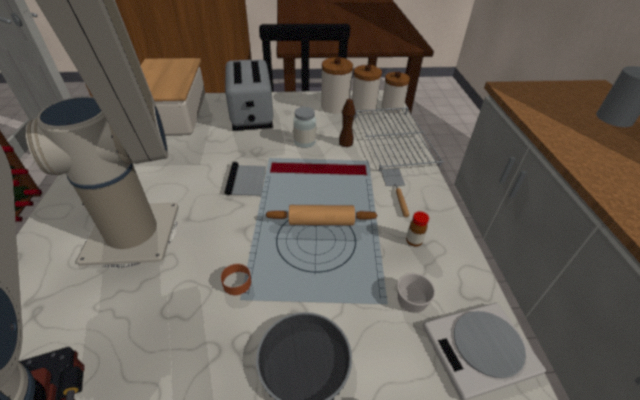

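Both views show the pin over the circle's +y side (side cam ≈ 321,215), the red band clear beyond it (≈318,169), and the tin right of the mat (≈305,358). Next I'll get precise geometry from the masks.

```bash
cat >> h.py <<'E'
def rect(cam,thing,z,p=None):
    r=env.trace(cam,thing)
    if not r: print(cam,thing,'none'); return None
    m=r[0]['mask'].astype(np.uint8)
    cs,_=cv2.findContours(m,cv2.RETR_EXTERNAL,cv2.CHAIN_APPROX_NONE)
    c=max(cs,key=cv2.contourArea).reshape(-1,2)
    P=ray(cam,c,z,p)[:,:2].astype(np.float32)
    (cx,cy),(w,h),a=cv2.minAreaRect(P)
    if w<h: a+=90;w,h=h,w
    print(cam,thing,round(r[0]['confidence'],2),'c',round(cx,1),round(cy,1),'size',round(w,1),round(h,1),'long-axis deg',round((a+90)%180-90,2))
    return P
def wristp():
    s=env.read_state(); p=dict(env.camera_params('wrist'))
    T=np.eye(4);T[:3,:3]=R.from_quat(s['orientation']).as_matrix();T[:3,3]=s['tool_pos']
    p['pose']=T@np.array(p['tool_from_camera']); return p
def band_red(cam,im,p=None):
    h=cv2.cvtColor(im,cv2.COLOR_BGR2HSV)
    b=im.astype(int); m=((b[...,2]>50)&(b[...,1]<45)&(b[...,0]<60)&(b[...,2]>2.2*b[...,1])).astype(np.uint8)
    cs,_=cv2.findContours(m,cv2.RETR_EXTERNAL,cv2.CHAIN_APPROX_NONE)
    for c in sorted(cs,key=cv2.contourArea)[-3:]:
        if cv2.contourArea(c)<100: continue
        P=ray(cam,c.reshape(-1,2),1,p)[:,:2].astype(np.float32)
        (cx,cy),(w,h),a=cv2.minAreaRect(P)
        if w<h: a+=90;w,h=h,w
        print(cam,'red c',round(cx,1),round(cy,1),'size',round(w,1),round(h,1),'deg',round((a+90)%180-90,2))
E
python3 - <<'E'
from h import *
print(np.round(env.camera_params('wrist')['tool_from_camera'],2).tolist(),env.camera_params('wrist')['fx'])
for c in ("scene","side"):
    im=env.camera(c)
    rect(c,"mat",1);rect(c,"pin",30);rect(c,"tin",30);band_red(c,im)
    for t in ("jar","mill","spatula","scraper","cutter","ramekin","spice"): rect(c,t,0)
q=R.from_euler('xz',[180,0],degrees=True)
for n,x in (("A",(470,-330,330)),("B",(530,-50,420)),("C",(540,200,420))):
    for yaw in (0,90,180,-90):
        o=(R.from_euler('z',yaw,degrees=True)*R.from_euler('x',180,degrees=True)).as_quat()
        k=env.ik(x,o); print(n,yaw,None if k is None else np.round(k,2))
E
```

```text
[[-0.0, 0.96, 0.28, 77.25], [1.0, 0.0, -0.0, 1.18], [-0.0, 0.28, -0.96, -161.36], [0.0, 0.0, 0.0, 1.0]] 334.3016682561457
scene mat 0.56 c 531.7 32.2 size 584.1 363.6 long-axis deg 84.24
scene pin 0.65 c 792.9 -98.8 size 128.1 49.9 long-axis deg 65.66
scene tin 0.64 c 482.6 -384.3 size 214.3 198.4 long-axis deg 45.08
scene red c 555.0 266.8 size 332.0 57.8 deg -5.67
scene red c 592.4 -1837.0 size 1183.0 569.8 deg 76.65
scene red c 486.9 -1139.2 size 1577.9 833.5 deg 31.54
scene jar 0.76 c 465.6 428.4 size 179.7 94.9 long-axis deg 12.16
scene mill 0.92 c 626.2 404.2 size 145.3 59.0 long-axis deg 15.69
scene spatula 0.95 c 803.9 114.4 size 223.2 65.1 long-axis deg 89.23
scene scraper 0.55 c 298.4 210.8 size 160.8 133.5 long-axis deg 86.67
scene cutter 0.69 c 296.8 -205.4 size 109.9 69.2 long-axis deg 45.23
scene ramekin 0.73 c 735.6 -298.4 size 134.4 89.8 long-axis deg 60.53
scene spice 0.74 c 783.6 -122.2 size 139.0 53.6 long-axis deg 70.76
side mat 0.81 c 531.4 31.1 size 581.2 360.5 long-axis deg 84.23
side pin 0.79 c 543.3 12.3 size 328.4 90.4 long-axis deg -3.51
side tin 0.9 c 472.
[... 410 characters left out ...]
7.3 230.0 size 179.2 121.3 long-axis deg 86.74
side cutter 0.8 c 307.4 -176.5 size 98.7 71.9 long-axis deg -80.14
side ramekin 0.69 c 756.1 -242.4 size 113.9 94.0 long-axis deg 37.56
side spice 0.76 c 827.8 -31.6 size 152.5 56.2 long-axis deg 62.4
A 0 [-0.63  0.24  1.63 -0.    1.27  0.94]
A 90 [-0.63  0.24  1.63  0.    1.27 -0.63]
A 180 [-0.63  0.24  1.63  0.    1.27 -2.2 ]
A -90 [-0.63  0.24  1.63 -0.    1.27  2.51]
B 0 [-0.12  0.11  1.6  -0.    1.44  1.45]
B 90 [-0.12  0.11  1.6   0.    1.44 -0.12]
B 180 [-0.12  0.11  1.6   0.    1.44 -1.69]
B -90 None
C 0 [ 0.33  0.19  1.51 -0.    1.45  1.9 ]
C 90 [ 0.33  0.19  1.51 -0.    1.45  0.33]
C 180 [ 0.33  0.19  1.51  0.    1.45 -1.24]
C -90 None
```

```bash
cat >> h.py <<'E'
def down(yawdeg): return (R.from_euler('z',yawdeg,degrees=True)*R.from_euler('x',180,degrees=True)).as_quat()
E
python3 - <<'E'
from h import *
env.reach((540,-20,420),down(-5.77))
p=wristp(); im=env.camera('wrist'); cv2.imwrite('pics/w1.png',im)
print(p['pose'][:3,3])
rect('wrist','mat',1,p);rect('wrist','pin',30,p);rect('wrist','tin',30,p);band_red('wrist',im,p)
for t,z in (("pin",30),("band",1),("circle",1),("tin",0)):
    for d in env.pinpoint('wrist',t)[:2]: print(t,d['xy'],d['confidence'],ray('wrist',d['xy'],z,p)[0])
print(env.read_state()['time_s'])
E
```

```text
[617.21459068 -29.54629626 581.00521697]
wrist mat 0.55 c 531.0 29.2 size 582.6 361.5 long-axis deg 84.49
wrist pin 0.9 c 543.3 8.2 size 322.9 59.8 long-axis deg -3.89
wrist tin 0.88 c 474.6 -396.5 size 207.4 198.4 long-axis deg 42.17
wrist red c 555.4 263.6 size 328.4 56.0 deg -5.71
pin [297.3, 153.6] 0.71 [540.13840896  11.90687072  30.        ]
pin [531.1, 164.1] 0.4 [ 483.38828816 -374.85740609   30.        ]
band [155.6, 160.4] 0.77 [549.63459023 262.43583346   1.        ]
circle [340.0, 157.0] 0.59 [522.64710966 -59.20838927   1.        ]
tin [534.3, 160.8] 0.86 [ 481.47255459 -398.86067962    0.        ]
5.325
```

View pics/w1.png

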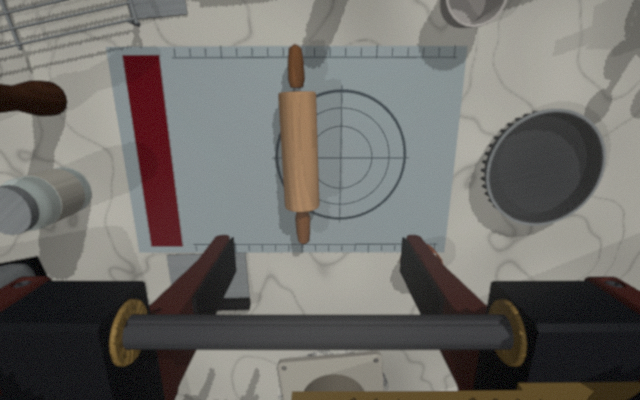

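The wrist view shows the pin at (298,150), circle (341,156), tin (545,165) and band (153,150), all matching the measured geometry. Now I'll straddle the barrel and roll it.

Run:
```python
from h import *
a=np.radians(-3.9); d=np.array([-np.sin(a),np.cos(a),0]); q=down(-3.9)
p0=np.array([543,8.5,15.]); band=np.array([555.2,264.8,0])
t=(band-p0)[:2]@d[:2]
env.reach(p0+[0,0,100],q)
if env.move_l(p0,q,rate=100,f_stop=8): print('touched',env.read_state()['tool_pos'],env.read_state()['force']); raise SystemExit
env.set_gripper(74)
W=env.read_state()['width']; gap=W/2-30; print('t',t,'W',W)
print(env.move_l(p0+d*(t-gap-50),rate=80,f_stop=25), env.read_state()['force'])
print(env.move_l(p0+d*(t-gap),rate=25,f_stop=25), env.read_state()['force'])
env.hold(0.3)
env.move_l(p0+d*t,rate=25) if False else env.move_l(p0+d*(t-2*gap+1),rate=40)
print(env.read_state()['tool_pos'],env.read_state()['time_s'])
p=wristp(); im=env.camera('wrist'); cv2.imwrite('pics/w2.png',im)
for c in ('scene','side'): env.camera(c); rect(c,'pin',30)
```

```text
t 256.53626721168166 W 73.78246282001797
False [0.82067024 0.58688969 0.19706185]
False [-0.64003349  0.16882771  0.41319669]
[559.49951075 251.34434704  15.00091342] 13.4917
scene pin 0.97 c 632.8 247.0 size 180.3 65.5 long-axis deg -3.53
side pin 0.83 c 474.2 258.5 size 150.0 95.0 long-axis deg -3.13
```

My gap sign was wrong: a pin in trailing contact sits *behind* the TCP, so it is about 14 mm short. It's still straddled, so I'll roll it the rest of the way, centre the fingers and lift.

Run:
```python
from h import *
a=np.radians(-3.9); d=np.array([-np.sin(a),np.cos(a),0]); q=down(-3.9)
p0=np.array([543,8.5,15.]); t=256.54; gap=73.78/2-30
print(env.move_l(p0+d*(t+gap),rate=25,f_stop=25)); env.hold(0.3)
env.move_l(p0+d*t,rate=30)
env.set_gripper(88)
env.move_l(p0+d*t+[0,0,100],rate=80)
env.reach((500,-100,400),down(-5.77))
p=wristp(); im=env.camera('wrist'); cv2.imwrite('pics/w3.png',im)
rect('wrist','pin',30,p);rect('wrist','tin',30,p);rect('wrist','mat',1,p)
for c in ('scene','side'):
    im=env.camera(c); cv2.imwrite(f'pics/{c}3.png',im); rect(c,'pin',30)
    P=rect(c,'tin',30)
print(env.read_state()['time_s'])
```

```text
False
wrist pin 0.81 c 562.0 270.3 size 325.8 75.4 long-axis deg -4.24
wrist tin 0.71 c 471.9 -397.3 size 203.4 196.8 long-axis deg 89.98
wrist mat 0.93 c 529.3 30.6 size 584.1 364.0 long-axis deg 84.16
scene pin 0.63 c 324.2 -178.0 size 105.7 66.4 long-axis deg 45.23
scene tin 0.56 c 480.4 -384.2 size 215.2 194.3 long-axis deg 69.73
side pin 0.79 c 561.6 273.9 size 318.1 103.3 long-axis deg -3.1
side tin 0.92 c 472.4 -392.8 size 198.1 184.1 long-axis deg -4.25
19.4167
```

View pics/w3.png

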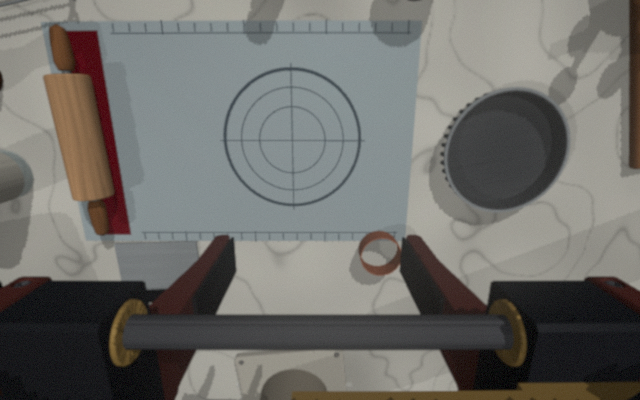

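The pin now lies on the band (barrel ≈ (80,135); the remaining red shows through parallax), estimated within about 5 mm of the mid-line. Next comes the tin: fingers spread inside it, pulling on the leading inner wall, stopping slightly short to look.

Run:
```python
from h import *
tin=np.array([474,-395.]); C=np.array([522.2,-58.7])
u=(C-tin)/np.linalg.norm(C-tin); yaw=np.degrees(np.arctan2(u[1],u[0])); q=down(yaw)
P=lambda xy,z:np.array([xy[0],xy[1],z])
env.reach(P(tin,120),q)
if env.move_l(P(tin,9),q,rate=80,f_stop=6): print('touched',env.read_state()['tool_pos']); raise SystemExit
off=56.7
print(env.move_l(P(tin+u*(off-10),9),rate=60,f_stop=15))
print(env.move_l(P(C+u*(off-40),9),rate=70,f_stop=25),env.read_state()['force'])
print(env.move_l(P(C+u*(off-8),9),rate=25,f_stop=25),env.read_state()['force'])
env.hold(.2); env.move_l(P(C+u*(off-35),9),rate=60); env.move_l(P(C+u*(off-35),110),rate=120)
env.reach((500,-20,420),down(-5.77))
p=wristp(); im=env.camera('wrist'); cv2.imwrite('pics/w4.png',im)
rect('wrist','tin',30,p);rect('wrist','pin',30,p)
for d in env.pinpoint('wrist','tin')[:1]: print(ray('wrist',d['xy'],0,p)[0])
for c in ('scene','side'):
    im=env.camera(c); cv2.imwrite(f'pics/{c}4.png',im); rect(c,'tin',30)
    for d in env.pinpoint(c,'tin')[:1]: print(ray(c,d['xy'],0)[0])
print(env.read_state()['time_s'], u, yaw)
```

```text
False
False [ 0.08305597 -2.31009992 -0.76478493]
False [ 0.0601165  -0.67625487 -0.38256522]
wrist tin 0.68 c 522.6 -72.2 size 199.3 198.9 long-axis deg 38.35
wrist pin 0.9 c 561.5 269.1 size 327.3 72.6 long-axis deg -4.45
[524.42058607 -71.75844813   0.        ]
scene tin 0.84 c 526.6 -62.7 size 215.9 198.5 long-axis deg 64.09
[508.03073799 -68.4198947    0.        ]
side tin 0.56 c 523.6 -77.4 size 213.1 191.2 long-axis deg 89.62
[524.2547515  -73.28771413   0.        ]
33.325 [0.14187463 0.98988463] 81.84366222434811
```

View pics/w4.png

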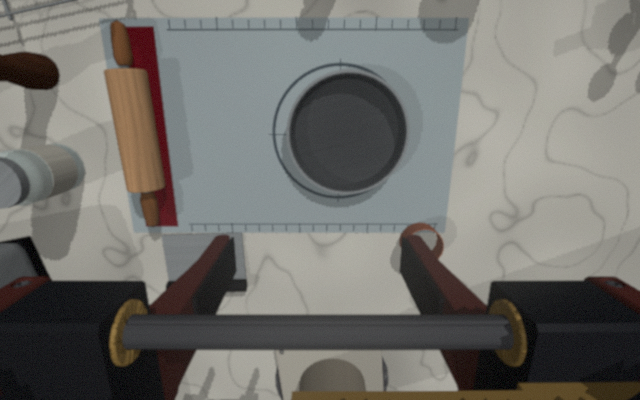

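The tin sits near-centred but about 13 mm short in +y (centre ≈ (348,132), against the ring crossing at ≈ (339,133)). One short push finishes it, then a final check from above the band.

Run:
```python
from h import *
q=down(90); x=522.3
env.reach((x,-30,120),q)
if env.move_l((x,-30,9),q,rate=80,f_stop=6): print('touched'); raise SystemExit
print(env.move_l((x,-13,9),rate=50,f_stop=25)); print(env.move_l((x,3,9),rate=18,f_stop=25))
env.hold(.2); env.move_l((x,-25,9),rate=60); env.move_l((x,-25,110),rate=120)
env.reach((500,80,430),down(-5.77))
p=wristp(); im=env.camera('wrist'); cv2.imwrite('pics/w5.png',im)
rect('wrist','tin',30,p);rect('wrist','pin',30,p);rect('wrist','mat',1,p)
cv2.imwrite('pics/w5.png',im)
env.camera('side');rect('side','tin',30); rect('side','pin',30)
print(p['pose'][:3,3],env.read_state()['time_s'])
```

```text
False
False
wrist tin 0.82 c 521.5 -60.0 size 199.2 197.0 long-axis deg 51.9
wrist pin 0.82 c 561.8 269.4 size 324.2 65.3 long-axis deg -5.11
wrist mat 0.72 c 530.9 29.8 size 582.1 360.7 long-axis deg 84.51
side tin 0.75 c 520.5 -63.7 size 210.0 200.1 long-axis deg -60.34
side pin 0.74 c 562.9 273.9 size 315.2 100.0 long-axis deg -5.67
[577.28378681  71.03158063 590.21277035] 41.6917
```

View pics/w5.png

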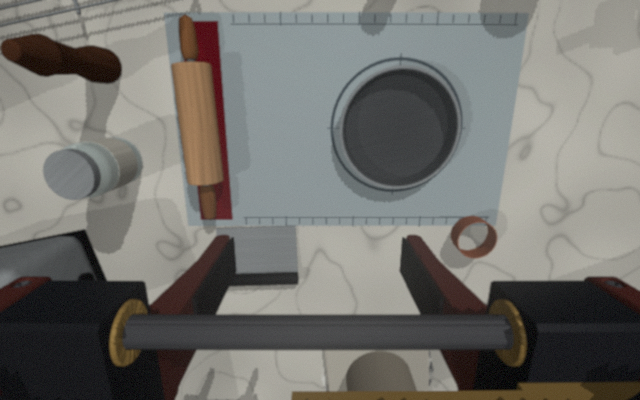

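Tin centre is within about 1 mm of the circle's centre. The pin is about 6 mm past the band's mid-line and 7 mm off lengthways, aligned within about 0.02 rad, so all are inside tolerance. Bystanders are untouched, and I'm handing in.

```bash
python3 -c "
from station import env
print(env.sign_off())"
```

```text
the job is handed in; nothing more can be done
None
```

The job is handed in at about 42 s; the hand-in returned no verdict, but by my last camera measurements the pin rests on the red band about 6 mm off its mid-line and the tin stands within about 1 mm of the circle's centre, both within tolerance.

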